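# Unlock the revolving jar caddy and hold the red-lidded jar at the front

### The arm

A 6-joint arm with a two-finger parallel gripper is mounted at the origin on the work surface. World frame = base frame: x ahead of the robot, y to its left, z up, the work surface at z = 0. Lengths are in m, angles in rad, forces in N, time in s.
With the tool pointing down it reaches from about 0.4 to 0.825 m from the base axis. Payload 7 kg.
Tool frame: the origin (TCP) lies at the very end of the fingers, on their centre line; the grasp point (between the pads) lies arm.hold_point_z behind it (arm.hold_point_z is the distance from the TCP to the grasp point, in m); z points along the fingers, y is the line along which they close (so a half turn about z gives the same grasp; the last joint's range is limited). The gripper opens to 88 mm and grips with 3 to 60 N. Pads are 19 mm wide; open, the fingers measure 130 mm over their backs; the gripper's body (78 mm by 193 mm) begins 47 mm behind the grasp point.
Start: joints at [1.553, 0.359, 0.012, 0, -1.224, -0.288], TCP at [0.203, 0.644, 0.227] pointing down, gripper open.
Joint ranges: [-3.07, 3.07], [-1.43, 2.12], [-1.02, 1.25], [-3.03, 1.67], [-3.05, -0], [-3.03, 3.03]. Speed limits (rad/s): [2.39, 2.39, 3.01, 3.14, 3.14, 3.14].

### API

Orientations are given as [roll, pitch, yaw] about the fixed x, y, z axes, in that order (R = Rz(yaw) Ry(pitch) Rx(roll)).
In Python, from station import arm gives the robot as it stands.
- The arm moves only by the tool run_rows, called as a command line: name --argument value ..., lists and objects as JSON in quotes. Schema: {"type":"object","properties":{"offsets":{"type":"string"},"clamp_n":{"type":"number"},"only":{"type":"string"},"quiet":{"type":"boolean"},"lines":{"type":"string"}},"required":["offsets"],"additionalProperties":false}. offsets is a string of 1 to 20 rows, parted by a bar, with the numbers parted by commas; each row has 5 numbers: the finger opening in m, then dx, dy, dz in shares of 1 m (1.0 is 1 m), then a turn about the tool's z in normalised numbers (1 is 2 pi rad); each row is the pose to reach, as a shift and turn from the pose commanded when the call began, along the tool's axes at that moment; what a row does not reach only later rows make up. A row lasts 1/12 s, in which the tool goes at most 0.0417 m and 0.125 rad, less where a joint would pass 70% of its speed; a pose out of reach is approached as far as the arm can. The fingers move at their own pace and stop on an object; clamp_n is the grip in N (left out, the last holds). Time passes only in rows, so rows that do not move let the fingers close. The tool returns the time, the measured TCP pose, the force, the opening and the grip force at its end. only (a regular expression) keeps the lines of the reply that match it, lines (a string "A,B") keeps lines A to B, and quiet returns only ok. A shift or turn number past 1, either way, is cut back to 1. Input that does not fit is refused with a message, and nothing moves.
- arm.get_state(): the state, without advancing time (a new reading comes with each control period).
- arm.grab_frame(name): name is "scene" or "top"; returns the picture (400x640x3 uint8, red, green, blue); there is no depth.
- arm.camera_params(name): a dict with "fx", "fy", "cx", "cy" (pixels), "T" (4x4, takes a point from camera to world coordinates). Camera axes: x right, y down, z forward; pixel columns grow to the right and rows downward; lengths in m; the calibration is good to about 2 mm. A picture is of the moment at which its call begins. camera_params takes no time and is no camera call.
- arm.job_done(): hands the job in; it is judged then, once.
The state is a dict: "t": time; "q": joint angles; "qd": joint speeds; "joint_efforts": joint torques, N m; "eef_pos": TCP position; "ee_rot": TCP orientation; "force": force on the tool from outside, world axes, zero at the start; "moment": the same for the moment, N m; "width": finger opening in m; "gripper_force": force on a finger pad.
Only numpy, scipy, OpenCV 4.12 (cv2) and the standard library are available. Lean on these libraries where they do the work, as an engineer would, in place of code of your own. Each camera call takes 0.05 s, during which the arm holds its last target. There are 200 camera calls.

### The job

Pull the yellow-headed stop pin up out of the jar caddy's base and leave it in the shallow tray. Then turn the caddy's turntable by the black knob until the jar with the red lid stands squarely at the brass arrow, and finish while still gripping the knob, holding the turntable still there. All jars stay standing in their places and the mug, book, stapler and paperweight are left alone.

Things in the scene. Friction and masses are not known exactly. Their poses are not given: they have to be found in the camera images.
- caddy: fixed jar caddy: round wooden base, diameter 260, 14 thick, under a turntable; origin: centre of its underside, on the turntable's axis, z up. Its -x axis points to the front, where a brass arrow is inlaid in the base (92 to 127 from the axis)
- turntable: pale wooden disc, diameter 176, top 56 above the desk; origin on its axis at desk height. Once the pin is out it turns either way about the vertical with light friction (0.05 N m) and stays where left. Five jars stand on it, 72 degrees apart, 58 from the axis, each between four brass posts 14 high (1.5 play). At the start the places lie 36, 108, 180, 252 and 324 degrees from the arrow
- socket (a point): mouth of the stop pin's steel socket on the base, 44 above the desk, 115 from the axis at caddy -y. A steel fork on the turntable (two prongs 48 to 58 above the desk, reaching 124 from the axis) straddles the pin just above it, so the turntable cannot turn before the pin is out
- knob_grip (a point): point on the turntable's axis, 156 above the desk, at the middle of the round black knob (diameter 36, from 134 to 172 above the desk) fixed on the turntable. It can be gripped from above at any yaw; the jars' tops are at 116. Its axes turn with the turntable
- front (a point): the point 58 in front of the turntable's axis, 56 above the desk, where the centre of the red-lidded jar's underside must finally be; fixed to the caddy's base, on the line of the brass arrow
- jar_red: the marked jar: glass jar with a red lid, diameter 48, 60 tall, about 0.12 kg, standing upright on the turntable in one of its five places; origin: centre of its underside
- pin: loose stop pin, upright in its socket, 96 long, about 0.06 kg; origin: tip of its foot, z along it to the head. Brass shank, diameter 12; round yellow head, diameter 22, from 64 to 96 along it. Its foot is 30 deep in the socket, clicked behind two spring jaws: a firm straight pull upwards, roughly 5 to 12 N, frees it within the first 10 of travel
- pin_head (a point): point on the pin's axis at the middle of the yellow head, 80 from its foot, 94 above the desk at the start. Grip the head from above with the fingers along the base's rim (closing along caddy x): the jars (tops at 116) stand about 30 inward of the pin's axis
- pin_mid (a point): the middle of the pin's length, 48 from its foot
- tray: fixed shallow open tray lying on the desk, pale wood with a blue-grey floor, 200 (its x) by 150 (its y), walls 5 thick, 22 high, floor 5 thick; origin: centre of its underside. The pin may lie or stand anywhere in it
- jar_green: a bystander jar with a green lid, same size, in another place on the turntable; origin: centre of its underside
- jar_white: a bystander jar with a white lid, same size, in another place on the turntable; origin: centre of its underside
- jar_blue: a bystander jar with a blue lid, same size, in another place on the turntable; origin: centre of its underside
- jar_black: a bystander jar with a black lid, same size, in another place on the turntable; origin: centre of its underside
- mug: bystander: loose white mug, diameter 80, 90 tall; origin: centre of its underside
- book: bystander: loose blue book lying flat, 120 (its x) by 180 by 32; origin: centre of its underside
- stapler: bystander: loose black and grey stapler, 135 long (its x), 38 wide, 56 tall; origin: centre of its underside
- paperweight: bystander: loose amber glass dome, diameter 72, 36 tall; origin: centre of its underside
Things that resemble listed ones, but are neither listed nor needed, are in the scene too. Leave any blue, purple or white look-alike of the pin alone.

How it is judged:
On the way, in this order (a step that is already met when the one before it is completed fails the run):
1. the stop pin is out of its socket (z of pin in the frame of caddy above 0.06 m), for 0.1 s.
2. the pin is left in the tray, let go (x of pin_mid in the frame of tray between -0.095 and 0.095 m and y of pin_mid in the frame of tray between -0.07 and 0.07 m and z of pin_mid in the frame of tray below 0.06 m and contact force between the fingers and pin below 0.1 N and linear speed of pin below 0.05 m/s), for 0.2 s.
At the end, for the whole second after the job is handed in: Red-lidded jar within 10 mm of the front point and at rest; fingers grip the knob with over 2 N; pin at rest, its middle inside the tray and under 60 mm above its underside; all five jars upright in their places (horizontal distance between jar_red and front below 0.01 m and contact force between the fingers and turntable above 2 N and distance between the grasp point and knob_grip below 0.035 m and linear speed of jar_red below 0.01 m/s and x of pin_mid in the frame of tray between -0.095 and 0.095 m and y of pin_mid in the frame of tray between -0.07 and 0.07 m and z of pin_mid in the frame of tray below 0.06 m and linear speed of pin below 0.05 m/s and angle between each of jar_red, jar_green, jar_white, jar_blue, jar_black's own z axis and vertical below 0.25 rad and horizontal distance between each of jar_red, jar_green, jar_white, jar_blue, jar_black and knob_grip below 0.068 m and height (world z) of each of jar_red, jar_green, jar_white, jar_blue, jar_black below 0.069 m); the arm keeps its last pose, push and grip.
It fails at once if a jar is tipped over or taken out of its place (angle between any of jar_red, jar_green, jar_white, jar_blue, jar_black's own z axis and vertical above 0.35 rad or height (world z) of any of jar_red, jar_green, jar_white, jar_blue, jar_black above 0.079 m or horizontal distance between any of jar_red, jar_green, jar_white, jar_blue, jar_black and knob_grip above 0.075 m).
It fails at once if the mug, book, stapler or paperweight is moved by more than 20 mm (distance of any of mug, book, stapler, paperweight from where it was at the start of the episode above 0.02 m).
It also fails if it takes over 69 s, if anything falls off the work surface, if the arm or the gripper's body presses on something with over 40 N, if the wrist force passes 120 N, or if a joint passes its speed limit or range.

## Working session

There is one attempt and no reset: what is moved stays moved. The work goes in short steps, Python scripts to look and compute and a tool call to move; the robot and the scene stay as the last step left them, time stands still between calls to the robot, and variables do not carry over. Pictures are saved under pics/ and viewed, at most 10 in all, crops included, and the job is handed in when it is done.

```bash
mkdir -p pics; ls
```

Run:
```python
from station import arm
import cv2,numpy as np
for n in("scene","top"):
    im=arm.grab_frame(n); cv2.imwrite(f"pics/{n}0.png",im[:,:,::-1]); np.save(f"pics/{n}0.npy",im)
    p=arm.camera_params(n); print(n,p['fx'],p['cx'],p['cy'],np.round(p['T'],3).tolist())
s=arm.get_state(); print(s['eef_pos'],s['ee_rot'],arm.hold_point_z,s['t'],s['width'])
```

```text
pics
scene 468.8030640643912 317.0222928672817 202.65085005889972 [[-0.473, 0.706, -0.527, 1.173], [0.881, 0.386, -0.274, 0.308], [0.01, -0.594, -0.804, 1.008], [0.0, 0.0, 0.0, 1.0]]
top 432.0935060375476 321.4722724508176 189.1556204402573 [[0.007, -0.993, 0.121, 0.406], [-1.0, -0.007, -0.0, -0.001], [0.001, -0.121, -0.993, 1.394], [0.0, 0.0, 0.0, 1.0]]
[0.20308247 0.6432413  0.22572791] [ 3.14008598e+00 -1.23916666e-04 -3.05891825e-01] 0.0188 0.1 0.08743251262526151
```

View pics/scene0.png

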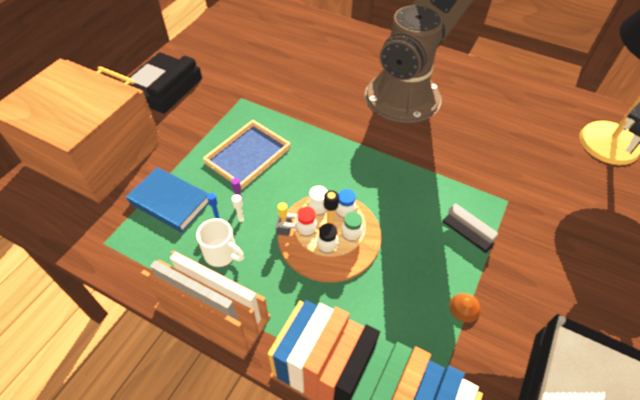

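View pics/top0.png

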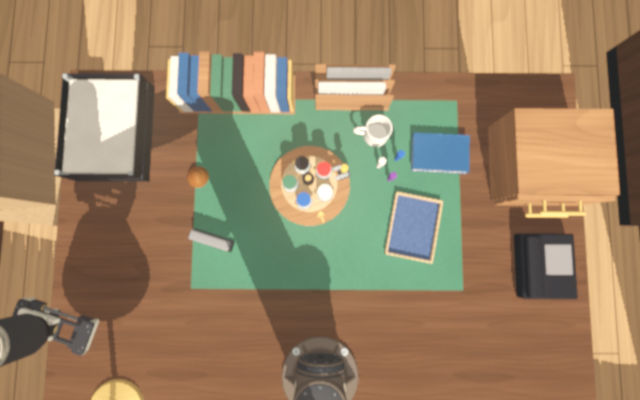

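The scene view shows the caddy at about (330,235), the yellow pin at (283,210) and the tray at (247,153). The top view shows the caddy at (310,186), the yellow pin at (344,168), the arrow at (321,217), the red lid at (324,169) and the tray at (414,227). The blue, purple and white decoys are near (390,165).

Create h.py:
```python
import numpy as np,cv2
from station import arm
def ray(n,u,v):
    p=arm.camera_params(n);T=np.array(p['T']);d=T[:3,:3]@[(u-p['cx'])/p['fx'],(v-p['cy'])/p['fy'],1.];return T[:3,3],d
def onz(n,u,v,z):
    o,d=ray(n,u,v);return o+d*(z-o[2])/d[2]
def tri(a,b):
    A=np.zeros((3,3));B=np.zeros(3)
    for n,(u,v) in(("scene",a),("top",b)):
        o,d=ray(n,u,v);d=d/np.linalg.norm(d);P=np.eye(3)-np.outer(d,d);A+=P;B+=P@o
    return np.linalg.solve(A,B)
def blobs(im,lo,hi,roi,mn=8):
    h=cv2.cvtColor(im,cv2.COLOR_RGB2HSV);x0,y0,x1,y1=roi
    m=cv2.inRange(h[y0:y1,x0:x1],np.array(lo),np.array(hi));n,_,st,c=cv2.connectedComponentsWithStats(m)
    return [(st[i,4],(c[i]+[x0,y0]).round(1).tolist(),st[i,:4].tolist()) for i in range(1,n) if st[i,4]>=mn]
```

Run:
```python
from h import *
t=np.load('pics/top0.npy');s=np.load('pics/scene0.npy')
cv2.imwrite('pics/top_c.png',cv2.resize(t[135:265,265:450,::-1],None,fx=4.3,fy=4.3,interpolation=cv2.INTER_CUBIC))
cv2.imwrite('pics/scene_c.png',cv2.resize(s[160:290,200:390,::-1],None,fx=4.2,fy=4.2,interpolation=cv2.INTER_CUBIC))
for n,im,r in(('scene',s,(265,180,390,290)),('top',t,(268,140,352,230))):
    print(n,'yel',blobs(im,(22,150,150),(32,255,255),r,4)); print('red',blobs(im,(0,180,100),(6,255,255),r,15),blobs(im,(174,180,100),(180,255,255),r,15))
# base ellipse in top: non-green within roi
h=cv2.cvtColor(t,cv2.COLOR_RGB2HSV)
m=cv2.inRange(h,np.array((8,60,90)),np.array((24,255,255)));m[:,:266]=0;m[:,354:]=0;m[:142]=0;m[230:]=0
c=max(cv2.findContours(m,0,1)[0],key=cv2.contourArea);hull=cv2.convexHull(c);print('base',cv2.fitEllipse(hull),cv2.boundingRect(hull))
P=np.array([onz('top',*p[0],0.014)[:2] for p in hull.astype(float)])
A=np.c_[2*P,np.ones(len(P))];x=np.linalg.lstsq(A,(P**2).sum(1),rcond=None)[0];r=np.sqrt(x[2]+x[0]**2+x[1]**2);print('circle',x[:2],r,np.round(np.hypot(*(P-x[:2]).T)-r,4))
m=cv2.inRange(h,np.array((105,60,40)),np.array((130,255,255)));m[:,:380]=0;m[:,450:]=0;m[:185]=0;m[270:]=0
c=max(cv2.findContours(m,0,1)[0],key=cv2.contourArea);b=cv2.minAreaRect(c);print('tray',b,onz('top',*b[0],.005))
for p in cv2.boxPoints(b):print(onz('top',*p,.005)[:2])
```

```text
scene yel [(np.int32(45), [282.0, 211.2], [13, 28, 9, 8])]
red [(np.int32(63), [306.0, 220.2], [33, 35, 17, 9])] []
top yel []
red [] []
base ((309.27642822265625, 185.04896545410156), (79.7899169921875, 81.83100128173828), 70.8434066772461) (270, 146, 80, 80)
circle [0.58790503 0.03848774] 0.13054677110749932 [-0.0013 -0.0014 -0.0003  0.0002  0.006   0.0043 -0.0011 -0.001  -0.0007
 -0.0007 -0.0011 -0.0012 -0.0006 -0.0006 -0.0007 -0.0003  0.0005  0.0005
  0.0002  0.     -0.0003 -0.0001  0.0001 -0.0009  0.0001  0.0005  0.0012
  0.0016  0.0006 -0.0007 -0.0002  0.0003  0.0005  0.0012  0.0009 -0.0013
 -0.0016 -0.0016 -0.0015]
tray ((413.4547119140625, 227.24151611328125), (40.052040100097656, 54.97941589355469), 10.619654655456543) [ 0.45359183 -0.29643216  0.005     ]
[ 0.37906082 -0.21623573]
[ 0.55218965 -0.25108894]
[ 0.52910505 -0.37768551]
[ 0.35666107 -0.34100884]
```

View pics/top_c.png

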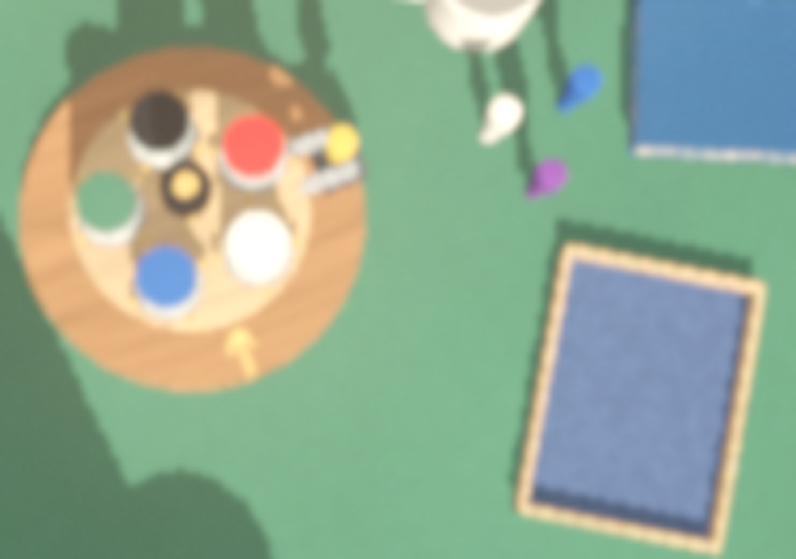

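View pics/scene_c.png

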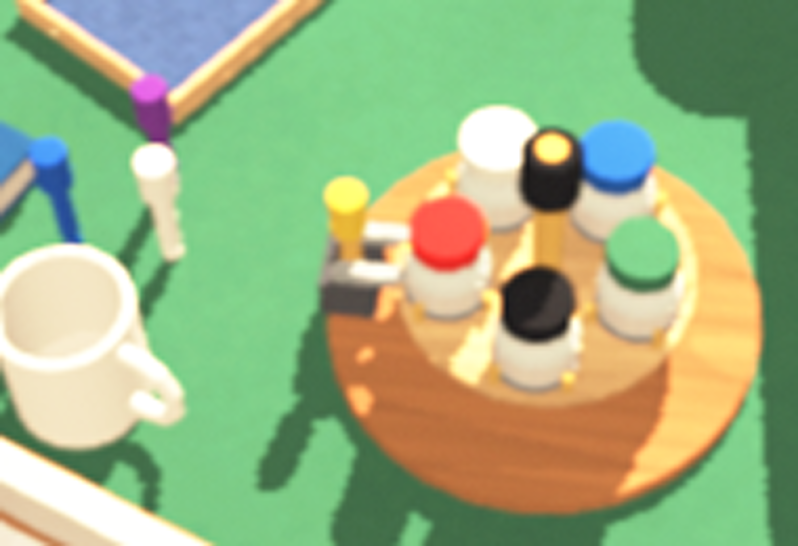

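The crops show, in full-image pixels:

| Thing | Top view | Scene view |
|---|---|---|
| Pin head top | (344.4,167.4) | (282.3,204.8) |
| Knob top | (307.9,177.4) | (330.8,195.1) |
| Red lid | (323.5,168.8) | (306.5,213.4) |

The red jar is next to the pin. The white and red mug-side decoys sit outward of the caddy, and the tray is clear.

Run:
```python
from h import *
f=lambda u,v:((u+.5)/4.3-.5+265,(v+.5)/4.3-.5+135)
g=lambda u,v:((u+.5)/4.2-.5+200,(v+.5)/4.2-.5+160)
T={'pin':((343,140),(347,190),.110),'knob':((186,184),(551,149),.172),'red':((253,146),(449,226),.116),'white':((257,246),(497,138),.116),'black':((159,120),(539,300),.116),'green':((106,200),(642,246),.116),'blue':((166,275),(617,152),.116)}
L=[]
for k,(a,b,z) in T.items():
    p=onz('top',*f(*a),z);q=onz('scene',*g(*b),z);print(k,p[:2].round(4),q[:2].round(4),tri(g(*b),f(*a)).round(4))
    if z==.116:L.append((p+q)[:2]/2)
C=np.mean(L,0);print('jar mean',C,[(round(float(np.hypot(*(l-C))),4),round(float(np.degrees(np.arctan2(*(l-C)[::-1]))),1)) for l in L])
a=onz('top',*f(238,330),.014)[:2];b=onz('top',*f(251,378),.014)[:2]
for p in(a,b):print('arrow',p,np.hypot(*(p-C)),np.degrees(np.arctan2(*(p-C)[::-1])))
s=arm.get_state();print(s['q'].round(3))
```

```text
pin [ 0.6289 -0.0695] [ 0.6292 -0.0675] [ 0.6287 -0.0688  0.1088]
knob [0.5878 0.0381] [0.5911 0.0402] [0.5883 0.0385 0.1677]
red [ 0.6232 -0.0065] [ 0.627  -0.0028] [ 0.6238 -0.0057  0.1102]
white [ 0.5531 -0.0097] [ 0.56   -0.0085] [ 0.5543 -0.0105  0.1082]
black [0.6411 0.0592] [0.6464 0.0634] [0.6422 0.0604 0.1083]
green [0.5845 0.0953] [0.5879 0.0969] [0.5851 0.0958 0.1117]
blue [0.5325 0.0531] [0.5361 0.0562] [0.5327 0.054  0.1109]
jar mean [0.58917479 0.03966476] [(0.057, -51.0), (0.0587, -123.8), (0.0587, 21.6), (0.0565, 93.0), (0.0569, 164.7)]
arrow [0.50190868 0.00338314] 0.09450783049032244 -157.4244891528388
arrow [ 0.46636504 -0.00649882] 0.13119950999294128 -159.3990054547842
[ 1.553  0.359  0.011 -0.    -1.224 -0.288]
```

Add to h.py:
```python
from scipy.spatial.transform import Rotation as Ro
PIN=np.array([.6292,-.0687]);AX=np.array([.5886,.0390]);TRAY=np.array([.4540,-.2965]);CY=np.radians(20.9)
def to(x,y,z,yaw):
    s=arm.get_state();R=Ro.from_euler('xyz',s['ee_rot']);d=R.inv().apply(np.array([x,y,z])-s['eef_pos'])
    print('t',round(s['t'],2),'d',d.round(4),'turn',round(-(yaw-s['ee_rot'][2]),3),'F',s['force'].round(1),'w',round(s['width'],4))
```

```bash
python3 -c "
from h import *
to(*PIN,.17,CY-np.pi/2)"
```

```text
t 0.1 d [0.6207 0.5505 0.0566] turn 0.9 F [ 1.  -0.1  0.5] w 0.0874
```

Careful with the scale: turns go in shares of 2 pi rad. That gives: 0.9 rad is 0.1432.

run_rows --offsets "0.06,0.12,0.11,0,0.0318 | 0.06,0.12,0.11,0,0.0318 | 0.06,0.12,0.11,0,0.0318 | 0.06,0.12,0.11,0,0.0318 | 0.06,0.24,0.22,0,0.0637 | 0.06,0.24,0.22,0,0.0637 | 0.06,0.24,0.22,0,0.0637 | 0.06,0.24,0.22,0,0.0637 | 0.06,0.36,0.33,0,0.0955 | 0.06,0.36,0.33,0,0.0955 | 0.06,0.36,0.33,0,0.0955 | 0.06,0.36,0.33,0,0.0955 | 0.06,0.48,0.44,0,0.1273 | 0.06,0.48,0.44,0,0.1273 | 0.06,0.48,0.44,0,0.1273 | 0.06,0.48,0.44,0,0.1273 | 0.06,0.62,0.55,0,0.1432 | 0.06,0.62,0.55,0,0.1432 | 0.06,0.62,0.55,0,0.1432 | 0.06,0.62,0.55,0,0.1432" --clamp_n 40

```text
t: 1.77
eef_pos: [0.6231, -0.0601, 0.2263]
ee_rot: [3.141, 0.0, -1.206]
force: [0.3, 1.3, 0.2]
width: 0.06
gripper_force: 0.0
```

run_rows --offsets "0.06,0,0,0,0 | 0.06,0,0,0,0 | 0.06,0,0,0,0"

```text
t: 2.02
eef_pos: [0.622, -0.0585, 0.2257]
ee_rot: [3.14, 0.001, -1.207]
force: [0.2, 0.3, 0.1]
width: 0.0598
gripper_force: 0.0
```

```bash
python3 -c "
from h import *
to(*PIN,.0752,CY-np.pi/2)"
```

```text
t 2.02 d [ 0.0122 -0.0033  0.1505] turn -0.001 F [0.2 0.3 0.1] w 0.0598
```

run_rows --offsets "0.06,0.012,-0.003,0,0 | 0.06,0.012,-0.003,0.03,0 | 0.06,0.012,-0.003,0.06,0 | 0.06,0.012,-0.003,0.08,0 | 0.06,0.012,-0.003,0.1,0 | 0.06,0.012,-0.003,0.1,0 | 0.06,0.012,-0.003,0.1,0"

```text
t: 2.6
eef_pos: [0.629, -0.0676, 0.1264]
ee_rot: [3.14, 0.0, -1.204]
force: [0.4, 0.0, 1.3]
width: 0.06
gripper_force: 0.0
```

```bash
python3 -c "
from h import *
to(*PIN,.0752,CY-np.pi/2)
im=arm.grab_frame('scene');cv2.imwrite('pics/s1.png',cv2.resize(im[150:270,220:380,::-1],None,fx=4.8,fy=4.8,interpolation=2))"
```

```text
t 2.6 d [0.0011 0.0002 0.0512] turn 0.002 F [0.4 0.  1.3] w 0.06
```

View pics/s1.png

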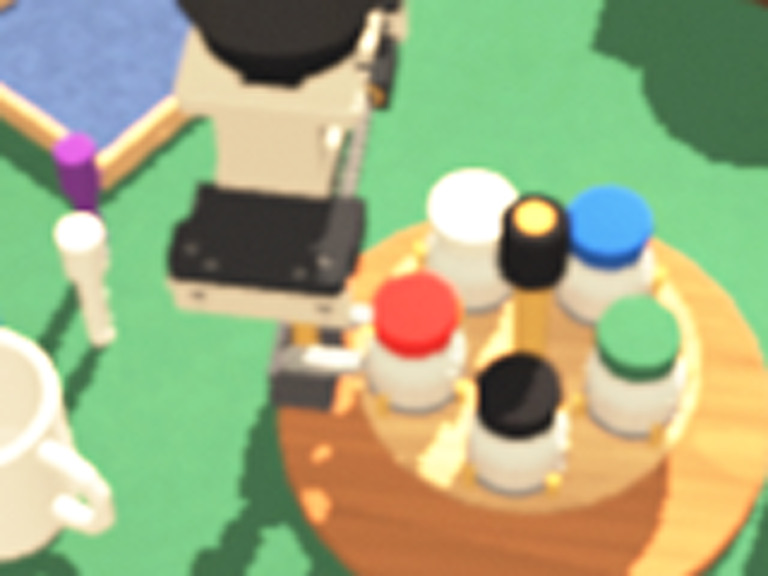

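The scene view shows the gripper right over the pin (shank and socket around (305,340) in the crop), clear of the red jar. I'll go down and close.

run_rows --offsets "0.06,0.001,0,0.02,0 | 0.06,0.001,0,0.035,0 | 0.06,0.001,0,0.05,0 | 0.06,0.001,0,0.05,0 | 0.01,0.001,0,0.05,0 | 0.01,0.001,0,0.05,0 | 0.01,0.001,0,0.05,0 | 0.01,0.001,0,0.05,0 | 0.01,0.001,0,0.05,0 | 0.01,0.001,0,0.05,0 | 0.01,0.001,0,0.05,0" --clamp_n 40

```text
t: 3.57
eef_pos: [0.6304, -0.0691, 0.077]
ee_rot: [-3.141, -0.0, -1.206]
force: [0.4, 0.9, 0.6]
width: 0.0214
gripper_force: 40.0
```

Gripped: 21.4 mm wide at 40 N. Pulling straight up.

run_rows --offsets "0.01,0,0,-0.003,0 | 0.01,0,0,-0.006,0 | 0.01,0,0,-0.01,0 | 0.01,0,0,-0.015,0 | 0.01,0,0,-0.025,0 | 0.01,0,0,-0.045,0 | 0.01,0,0,-0.07,0 | 0.01,0,0,-0.1,0 | 0.01,0,0,-0.12,0 | 0.01,0,0,-0.12,0 | 0.01,0,0,-0.12,0"

```text
t: 4.48
eef_pos: [0.6302, -0.0692, 0.199]
ee_rot: [-3.139, -0.001, -1.206]
force: [-0.3, 0.5, -1.3]
width: 0.021
gripper_force: 40.0
```

```bash
python3 -c "
from h import *
to(*TRAY,.09,CY-np.pi/2)"
```

```text
t 4.48 d [0.1493 0.246  0.1084] turn 0.0 F [-0.3  0.5 -1.3] w 0.021
```

run_rows --offsets "0.01,0.02,0.033,0,0 | 0.01,0.04,0.066,0,0 | 0.01,0.06,0.1,0,0 | 0.01,0.08,0.132,0,0 | 0.01,0.1,0.165,0,0 | 0.01,0.12,0.2,0,0 | 0.01,0.135,0.225,0,0 | 0.01,0.145,0.24,0,0 | 0.01,0.149,0.246,0,0 | 0.01,0.149,0.246,0.03,0 | 0.01,0.149,0.246,0.06,0 | 0.01,0.149,0.246,0.09,0 | 0.01,0.149,0.246,0.11,0 | 0.01,0.149,0.246,0.12,0 | 0.01,0.149,0.246,0.126,0 | 0.01,0.149,0.246,0.126,0 | 0.01,0.149,0.246,0.126,0"

```text
t: 5.9
eef_pos: [0.4539, -0.2962, 0.0712]
ee_rot: [-3.141, -0.001, -1.205]
force: [0.4, -0.5, -0.3]
width: 0.0212
gripper_force: 40.0
```

```bash
python3 -c "
from h import *
to(*TRAY,.069,CY-np.pi/2)
im=arm.grab_frame('scene');cv2.imwrite('pics/s2.png',cv2.resize(im[60:240,150:350,::-1],None,fx=3.3,fy=3.3,interpolation=2))"
```

```text
t 5.9 d [0.0003 0.0001 0.0022] turn 0.001 F [ 0.4 -0.5 -0.3] w 0.0212
```

View pics/s2.png

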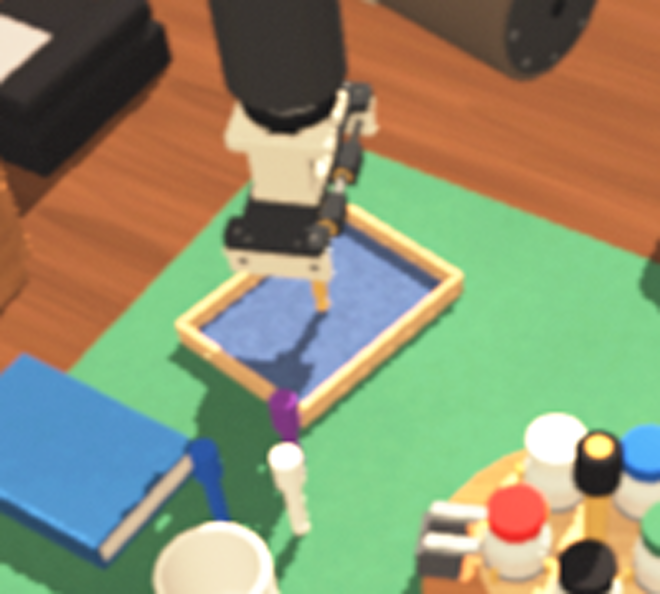

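The picture shows the pin held over the tray's middle, its foot at about (322,308) in the crop, just above the floor. I'll lower it slightly, release, wait and lift.

run_rows --offsets "0.01,0,0,0.002,0 | 0.01,0,0,0.002,0 | 0.07,0,0,0.002,0 | 0.07,0,0,0.002,0 | 0.07,0,0,0.002,0 | 0.07,0,0,0.002,0 | 0.07,0,0,0.002,0 | 0.07,0,0,0.002,0 | 0.07,0,0,-0.03,0 | 0.07,0,0,-0.06,0 | 0.07,0,0,-0.1,0 | 0.07,0,0,-0.135,0 | 0.07,0,0,-0.17,0 | 0.07,0,0,-0.17,0 | 0.07,0,0,-0.17,0"

```text
t: 7.2
eef_pos: [0.4544, -0.2965, 0.243]
ee_rot: [-3.137, -0.003, -1.206]
force: [-0.1, 0.3, -0.4]
width: 0.07
gripper_force: 0.0
```

```bash
python3 -c "
from h import *
to(*AX,.241,-.55)"
```

```text
t 7.2 d [-0.2654 -0.2451  0.0022] turn -0.656 F [-0.1  0.3 -0.4] w 0.07
```

Scaled: -0.656 rad is -0.1044.

run_rows --offsets "0.07,-0.027,-0.025,0,-0.0095 | 0.07,-0.054,-0.05,0,-0.0207 | 0.07,-0.08,-0.074,0,-0.0318 | 0.07,-0.107,-0.1,0,-0.0414 | 0.07,-0.133,-0.123,0,-0.0525 | 0.07,-0.16,-0.147,0,-0.0637 | 0.07,-0.186,-0.172,0,-0.0732 | 0.07,-0.213,-0.196,0,-0.0844 | 0.07,-0.24,-0.22,0,-0.0955 | 0.07,-0.255,-0.236,0,-0.1035 | 0.07,-0.2655,-0.245,0,-0.1044 | 0.07,-0.2655,-0.245,0,-0.1044 | 0.07,-0.2655,-0.245,0,-0.1044"

```text
t: 8.28
eef_pos: [0.5868, 0.0395, 0.2392]
ee_rot: [3.14, 0.002, -0.55]
force: [-0.0, 0.3, 0.4]
width: 0.0699
gripper_force: 0.0
```

```bash
python3 -c "
from h import *
to(*AX,.1372,-.55)
print(arm.get_state()['q'].round(3))
im=arm.grab_frame('scene');cv2.imwrite('pics/s3.png',cv2.resize(im[90:290,190:390,::-1],None,fx=3,fy=3,interpolation=2))"
```

```text
t 8.28 d [ 0.002  -0.0007  0.102 ] turn -0.0 F [-0.   0.3  0.4] w 0.0699
[ 0.399  0.21  -0.165 -0.    -1.198  0.621]
```

View pics/s3.png

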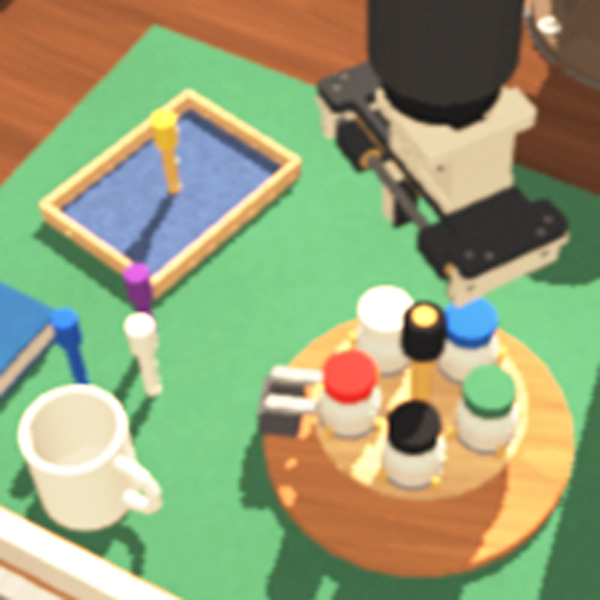

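The pin stands in the tray at about (170,150) in the crop, and the gripper is over the knob. I'll go down and grip it.

run_rows --offsets "0.07,0.002,-0.001,0.025,0 | 0.07,0.002,-0.001,0.05,0 | 0.07,0.002,-0.001,0.075,0 | 0.07,0.002,-0.001,0.09,0 | 0.07,0.002,-0.001,0.1,0 | 0.07,0.002,-0.001,0.1,0 | 0.02,0.002,-0.001,0.1,0 | 0.02,0.002,-0.001,0.1,0 | 0.02,0.002,-0.001,0.1,0 | 0.02,0.002,-0.001,0.1,0 | 0.02,0.002,-0.001,0.1,0 | 0.02,0.002,-0.001,0.1,0 | 0.02,0.002,-0.001,0.1,0" --clamp_n 30

```text
t: 9.42
eef_pos: [0.5893, 0.0384, 0.1411]
ee_rot: [3.14, -0.0, -0.55]
force: [-2.5, -4.6, 4.3]
width: 0.0348
gripper_force: 30.0
```

```bash
python3 -c "
from h import *
to(*AX,.1372,-.55)"
```

```text
t 9.42 d [-0.0009 -0.0001  0.0039] turn 0.0 F [-2.5 -4.6  4.3] w 0.0348
```

Scaled: 1.62 rad is 0.2578.

run_rows --offsets "0.02,0,0,0,0.0048 | 0.02,0,0,0,0.0143 | 0.02,0,0,0,0.0271 | 0.02,0,0,0,0.0414 | 0.02,0,0,0,0.0573 | 0.02,0,0,0,0.0732 | 0.02,0,0,0,0.0891 | 0.02,0,0,0,0.105 | 0.02,0,0,0,0.121 | 0.02,0,0,0,0.1369 | 0.02,0,0,0,0.1528 | 0.02,0,0,0,0.1687 | 0.02,0,0,0,0.1846 | 0.02,0,0,0,0.2005 | 0.02,0,0,0,0.2165 | 0.02,0,0,0,0.2308 | 0.02,0,0,0,0.2435 | 0.02,0,0,0,0.2531 | 0.02,0,0,0,0.2578 | 0.02,0,0,0,0.2578"

```text
t: 11.08
eef_pos: [0.5911, 0.0389, 0.1411]
ee_rot: [-3.139, 0.001, -2.172]
force: [5.6, -4.6, -1.2]
width: 0.0351
gripper_force: 30.0
```

run_rows --offsets "0.02,0,0,0,0.0095 | 0.02,0,0,0,0.0207 | 0.02,0,0,0,0.0318 | 0.02,0,0,0,0.0382 | 0.02,0,0,0,0.0414 | 0.02,0,0,0,0.0422 | 0.02,0,0,0,0.0422 | 0.02,0,0,0,0.0422"

```text
t: 11.75
eef_pos: [0.5914, 0.0386, 0.1411]
ee_rot: [-3.139, 0.002, -2.435]
force: [6.0, -6.0, -1.4]
width: 0.0355
gripper_force: 30.0
```

```bash
python3 -c "
from h import *
to(*AX,.1372,-.55-1.885)
for n in('scene','top'):
    im=arm.grab_frame(n);np.save(f'pics/{n}4.npy',im);cv2.imwrite(f'pics/{n}4.png',cv2.resize(im[90:290,220:420,::-1],None,fx=3,fy=3,interpolation=2))"
```

```text
t 11.75 d [0.0019 0.0021 0.0039] turn 0.0 F [ 6.  -6.  -1.4] w 0.0355
```

View pics/scene4.png

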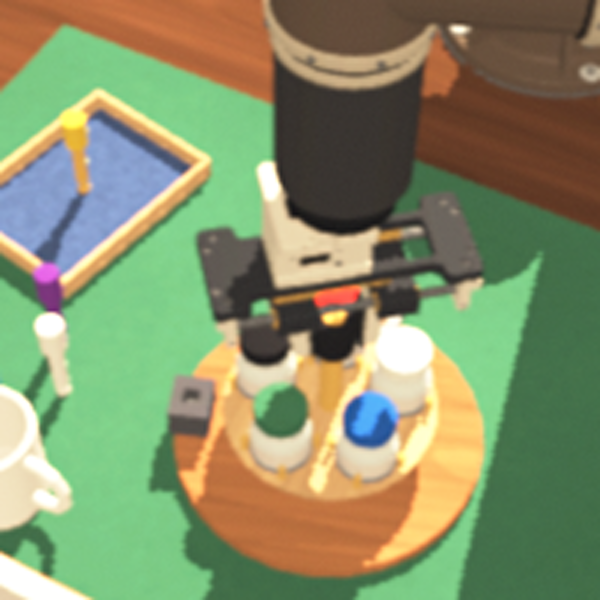

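View pics/top4.png

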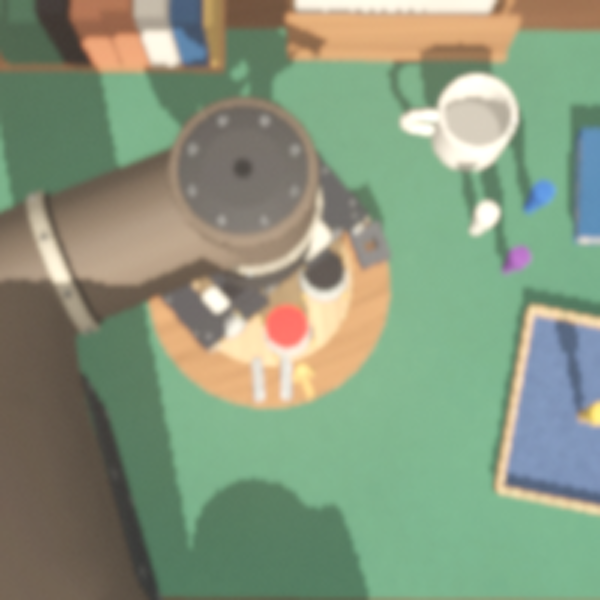

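The turntable has turned. The red lid is at (315.8,198.2) in the top view, near the arrow, and the pin still stands in the tray. Next I'll measure the angle left.

Run:
```python
from h import *
t=np.load('pics/top4.npy')
print(blobs(t,(0,110,100),(7,255,255),(295,175,340,225),10),blobs(t,(172,110,100),(180,255,255),(295,175,340,225),10))
F=AX+.058*np.array([np.cos(CY+np.pi),np.sin(CY+np.pi)])
g=lambda u,v:((u+.5)/3-.5+220,(v+.5)/3-.5+90)
for k,n,uv,off in(('red','top',(288,325),0),('black','top',(324,270),-5*72+288+0),('green','scene',(282,410),0),('blue','scene',(370,420),0),('white','scene',(404,352),0)):
    p=onz(n,*g(*uv),.116)[:2]-(0 if n=='top' else np.array([.0035,.002]));print(k,p.round(4),np.hypot(*(p-AX)).round(4),np.degrees(np.arctan2(*(p-AX)[::-1])).round(1))
print('front',F,np.degrees(CY)-180)
```

```text
[(np.int32(141), [315.0, 198.0], [14, 17, 13, 13])] []
red [0.5344 0.0161] 0.0588 -157.1
black [ 0.5897 -0.0193] 0.0583 -88.9
green [0.6472 0.0269] 0.0598 -11.7
blue [0.6232 0.0897] 0.0614 55.7
white [0.5535 0.0849] 0.0578 127.4
front [0.53441614 0.0183092 ] -159.1
```

The red lid is within about 2° (2–3 mm) of the front point. The pin is in the tray and the knob is gripped, so I'm handing in.

run_rows --offsets "0.02,0,0,0,0 | 0.02,0,0,0,0 | 0.02,0,0,0,0 | 0.02,0,0,0,0"

```text
t: 12.18
eef_pos: [0.5913, 0.0387, 0.1411]
ee_rot: [-3.139, 0.002, -2.435]
force: [6.7, -6.0, -1.5]
width: 0.0349
gripper_force: 30.0
```

```bash
python3 -c "
from station import arm
print(arm.job_done())"
```

```text
the job is handed in; nothing more can be done
None
```

The job is handed in (no verdict was returned): the pin stands in the tray, the red-lidded jar measured within about 3 mm of the arrow's front point, and the gripper still holds the knob at 30 N.

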